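# Close the gearbox inspection hatch and lock its quarter-turn stud

## Robot

A 6-joint arm with a two-finger parallel gripper is mounted at the origin on a cart in front of the work surface, level with it; the furniture and walls round the work are solid. World frame = base frame: x ahead of the robot, y to its left, z up, the work surface at z = 0. Lengths are in m, angles in rad, forces in N, time in s.
With the tool pointing down it reaches from about 0.425 to 0.95 m from the base axis. Payload 3.5 kg.
Tool frame: the origin (TCP) lies midway between the tips of the shut fingers; the grasp point (between the pads) lies 19 mm behind it (r.grip_point_offset is the distance from the TCP to the grasp point, in m); z points along the fingers, y is the line along which they close (so a half turn about z gives the same grasp; the last joint's range is limited). The gripper opens to 85 mm and grips with 20 to 120 N. Pads are 22 mm wide; open, the fingers measure 114 mm over their backs; the gripper's body (76 mm by 85 mm) begins 54 mm behind the grasp point. The pads swing forward as they close: fully open they stand 13 mm farther back than shut.
Start: joints at [-1.448, 0.286, 1.577, -0, 1.279, -0.15], TCP at [0.182, -0.65, 0.231] pointing down, gripper open.
Joint ranges: [-2.77, 2.77], [-0.9, 2.22], [0.21, 2.48], [-1.53, 4.67], [0.24, 2.81], [-2.84, 2.84]. Speed limits (rad/s): [2.79, 2.79, 3.14, 3.14, 3.14, 3.14].

## Interface

Orientations are given as a unit quaternion [x, y, z, w].
In Python, from workcell import r gives the robot as it stands.
- The arm moves only by the shell command python3 -m handwheel 'ROWS' [FORCE]. ROWS is JSON, a list of rows, each a list of 5 numbers: the shift along the tool's x, y, z in units of 80 mm (1.0 is 80 mm), then the turn about the tool's z in units of pi/2 rad (1.0 is pi/2 rad), then the opening, from -1 (shut) to 1 (fully open). In form: [[tx, ty, tz, spin, fingers], ...]. A call has exactly 10 rows; each row is the pose to reach, as a shift and turn from the pose commanded when the call began, along the tool's axes at that moment; what a row does not reach only later rows make up. A row lasts 1/12 s, in which the tool goes at most 41.7 mm and 7.16 degrees, less where a joint would pass 70% of its speed; a pose out of reach is approached as far as the arm can. A call with a number of a shift or a turn outside -1 to 1 is refused whole. A call with a gripper value outside its range is refused whole. The fingers move at their own pace and stop on an object; FORCE is the grip in N (left out, the last holds). Time passes only in rows, so rows that repeat a pose let the fingers close, or fill a call up. It gives the time, the measured TCP pose, the force, the opening and the grip force at its end, in the units of the state.
- r.get_obs(): the state, without advancing time (a new reading comes with each control period).
- r.get_image(name): name is "side" or "top" or "wrist"; returns a dict with "color" (400x640x3 uint8, red, green, blue), "fovy" (degrees; the focal length in pixels is half the picture's height over the tangent of half this angle, whatever the lens; pixels are square), "cx", "cy" (the principal point, pixels), "xyz" and "orientation" of the camera in the world. Camera axes: x right, y up, looking along -z (the intrinsics and any distortion apply to the point x, -y, -z); pixel columns grow to the right and rows downward; lengths in m; the calibration is good to about 2 mm. A picture is of the moment at which its call begins. There is no depth.
- r.job_done(): hands the job in; it is judged then, once.
Trained networks look in the newest picture that a camera, given by its name, has taken for a name from the list of things; names that differ only in an ending like _2 or _b are one class to them, and where a whole thing is asked for, a point or a joint stands for the part that bears it (a point fixed in the world has none). Each returns a list of dicts, best first, with "conf" (0 to 1); they miss things now and then, are a little off and sometimes report something else, mostly with a low value. They report only what shows in the picture. A call takes as long as a camera call.
- r.find_in(camera, target): "centre" ([column, row] in pixels, amid what is visible of it).
- r.trace(camera, target): "mask" (400x640 bool, what is visible of it) and "centre" ([column, row] in pixels, amid what is visible of it).
The state is a dict: "t": time; "q": joint angles; "joint_velocities": joint speeds; "effort": joint torques, N m; "eef_pos": TCP position; "ee_rot": TCP orientation; "force": force on the tool from outside, world axes, zero at the start; "ft_torque": the same for the moment, N m; "gripper_width": finger opening in m; "grasp_force": force on a finger pad.
Only numpy, scipy, OpenCV 4.12 (cv2) and the standard library are available. Lean on these libraries where they do the work, as an engineer would, in place of code of your own. Each camera call takes 0.05 s, during which the arm holds its last target. There are 200 camera calls.

## Task

Swing the gearbox's inspection hatch down and lock it with its wing stud: turn the wing clockwise until the cross pin under the hatch finds the slot of its catch, press the hatch down on its rubber seal, turn the wing a further quarter turn up to its stop, and let go so that it springs up into its detent. Feel your way and do not force the pin or slam the hatch against its seats. Leave the tools and parts lying round the gearbox where they are.

Things in the scene. Friction and masses are not known exactly. Their poses are not given: they have to be found in the camera images.
- gearbox: Squat dark grey-green cast gearbox, 160 (x) by 170 (y) by 105 mm to its rim, with feet and a shaft stub on its +y side; its open top is closed by the hatch. Heavy, it does not move. Origin: centre of its underside on the bench; x points from its front (with the round oil glass, towards the robot) to the hinge side, z up.
- hatch_hinge (a point): Middle of the hatch's hinge line: at rim height (105 mm over the bench), 84 mm behind the gearbox's centre; the line runs along the gearbox's y.
- front_edge (a point): Middle of the front (free) edge of the hatch's top face, 165 mm from the hinge line. The hatch is a bright sheet cover 160 by 178 mm with an 18 mm skirt; its underside lies in the plane of the hinge line, its top face 5 mm above. It hinges at the far edge and opens up and away from the robot. The top face beside the wing is clear for pushing.
- hatch (a joint): Opening of the hatch (rad), 0.75 to 1.1 at the start. A stiff hinge keeps it where it is left; 1 to 4 N at the front edge moves it. On the way down: 0.13 the cross pin lies across the catch (wing out of line with the slot); about 0.06 the pin is in the slot and the hatch meets its seal; below 0.018 the pin is under the rails and can be turned on; 0 hard on its seats; locked, it springs back to 0.04.
- wing (a point): Point on the wing stud's axis in the grip of the wing: 26 mm above the hatch's underside, on the hatch's middle line, 122 mm from the hinge line. z along the axis out of the hatch, x along the wing, a rounded steel bar 46 mm long and 10 mm thick, from 10 to 36 mm above the hatch's underside, on a flange 33 mm across.
- stud (a joint): Turn of the wing stud (rad): 0 with the wing along the gearbox's x, growing clockwise from above; it stays where left, also halfway under the rails. Starts at -0.66 to -0.54. The pin drops through the slot somewhere in -0.35 to 0.35, with 0.06 of play either way; the detent is 1.57 past the slot, the end stop 0.06 past the detent. Turning freely takes under 0.2 N m; more means that the pin bears on slot, rail or stop.
- pin (a point): Middle of the stud's cross pin, 27.5 mm below the hatch's underside on the stud's axis: a round steel pin 46 mm long and 7 mm thick, parallel to the wing (x along it), on a 9 mm shank. It must not be forced against the catch with over 35 N. To lock, it goes down through the slot, a quarter turn clockwise under the rails to the end stops, and back up 2.5 mm into the notches.
- catch_middle (a point): Middle of the catch's top face, 90 mm over the bench, inside the gearbox below the stud: a steel plate with a 10 mm wide slot, open at both ends; on its underside rails 6.5 mm down, notches and end stops. Bolted through slotted holes, it may stand up to 0.35 rad either way from having its slot along the gearbox's x; this point does not show how, it must be felt.
- seat (a point): Top of the left one of two small metal seats on the rim, in the front corners, left and right. They stop the hatch at joint value 0 and must not take over 25 N each. A rubber seal stands about 10 mm proud of the rim at the front: pressing the hatch down on it until the wing can be turned on takes 15 to 20 N at the wing.
- ratchet: Ratchet handle, steel, 239 mm long, 34 wide, lying loose on the bench to the right of the gearbox: leave it. Origin: centre of its underside; its length runs along its y.
- bearing: Ball bearing, 52 mm across, 15 mm thick, lying loose on the bench to the right of the gearbox: leave it. Origin: centre of its underside.
- spanner: Small combination spanner, 164 mm long, lying loose on the bench before the gearbox: leave it. Origin: centre of its underside; its length runs along its y.

How it is judged:
By the outcome, as a careful person would: the job done as asked, in the order asked, and still so for the second after the job is handed in, with the robot touching nothing.
It also fails if it takes over 66 s, if anything falls off the work surface, if the arm or the gripper's body presses on something with over 40 N, if the wrist force passes 120 N, or if a joint passes its speed limit or range.

## Working session

There is one attempt and no reset: what is moved stays moved. The work goes in short steps, Python scripts to look and compute and a shell command to move; the robot and the scene stay as the last step left them, time stands still between calls to the robot, and variables do not carry over. Pictures are saved under pics/ and viewed, at most 11 in all, crops included, and the job is handed in when it is done.

```bash
ls; mkdir -p pics; cat > h.py <<'E'
import numpy as np, cv2
from scipy.spatial.transform import Rotation as R
from workcell import r
def ray(im,px):
    f=200/np.tan(np.radians(im["fovy"])/2)
    d=np.array([(px[0]-im["cx"])/f,-(px[1]-im["cy"])/f,-1])
    return np.array(im["xyz"]),R.from_quat(im["orientation"]).apply(d/np.linalg.norm(d))
def tri(rays):
    A=0;b=0
    for o,d in rays:
        P=np.eye(3)-np.outer(d,d);A=A+P;b=b+P@o
    x=np.linalg.solve(A,b)
    return x,[np.linalg.norm((np.eye(3)-np.outer(d,d))@(x-o)) for o,d in rays]
def proj(im,p):
    f=200/np.tan(np.radians(im["fovy"])/2)
    c=R.from_quat(im["orientation"]).inv().apply(np.array(p)-im["xyz"])
    return np.array([im["cx"]-f*c[0]/c[2],im["cy"]+f*c[1]/c[2]])
E
python3 - <<'E'
from h import *
o=r.get_obs();print({k:np.round(v,3) for k,v in o.items()})
ims={}
for n in["side","top"]:
    im=r.get_image(n);ims[n]=im;cv2.imwrite(f"pics/{n}0.png",im["color"][:,:,::-1])
    print(n,{k:v for k,v in im.items() if k!="color"})
    for t in["gearbox","hatch","hatch_hinge","front_edge","wing","stud","pin","catch_middle","seat"]:
        print(t,[(np.round(d["centre"]),round(d["conf"],2)) for d in r.find_in(n,t)[:2]])
E
```

```text
pics
{'t': np.float64(0.0), 'q': array([-1.448,  0.287,  1.578, -0.   ,  1.279, -0.15 ]), 'joint_velocities': array([-0.002,  0.001, -0.001, -0.001,  0.001,  0.   ]), 'effort': array([ 1.0000e-03, -4.0598e+01, -2.9262e+01, -0.0000e+00,  6.0000e-03,
        0.0000e+00]), 'eef_pos': array([ 0.182, -0.649,  0.23 ]), 'ee_rot': array([ 0.991,  0.136,  0.   , -0.001]), 'force': array([-0.428, -0.9  , -0.533]), 'ft_torque': array([-0.008, -0.006, -0.028]), 'grasp_force': np.float64(0.0), 'gripper_width': np.float64(0.085)}
side {'fovy': 42.538561883911434, 'cx': 326.96203739732476, 'cy': 201.38103412808772, 'xyz': array([0.51945888, 0.61447781, 0.75703356]), 'orientation': array([ 0.00358368,  0.44441725,  0.89579887, -0.00498416])}
gearbox [(array([298., 229.]), 0.94)]
hatch [(array([289., 188.]), 0.72)]
hatch_hinge [(array([294., 234.]), 0.91)]
front_edge [(array([289., 191.]), 0.72)]
wing [(array([290., 168.]), 0.73), (array([402., 219.]), 0.3)]
stud [(array([291., 173.]), 0.77)]
pin [(array([290., 168.]), 0.73), (array([344., 196.]), 0.47)]
catch_middle [(array([296., 229.]), 0.85)]
seat [(array([295., 228.]), 0.8)]
top {'fovy': 57.481548147874584, 'cx': 320.4173992029676, 'cy': 202.55482208162405, 'xyz': array([ 0.38075437, -0.20932345,  0.92535003]), 'orientation': array([-0.06092936,  0.05997543,  0.70624138, -0.70278992])}
gearbox [(array([313., 176.]), 0.59)]
hatch [(array([316., 170.]), 0.96)]
hatch_hinge [(array([318., 179.]), 0.61)]
front_edge [(array([318., 169.]), 0.84), (array([319., 166.]), 0.31)]
wing [(array([318., 163.]), 0.58)]
stud [(array([320., 165.]), 0.66)]
pin [(array([321., 163.]), 0.49)]
catch_middle [(array([318., 178.]), 0.82)]
seat [(array([312., 177.]), 0.75)]
```

View pics/side0.png

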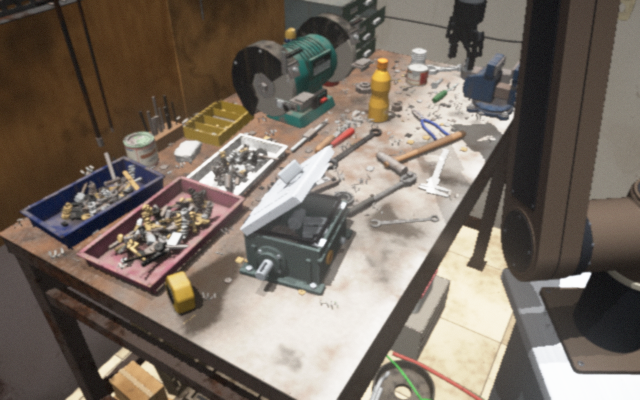

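View pics/top0.png

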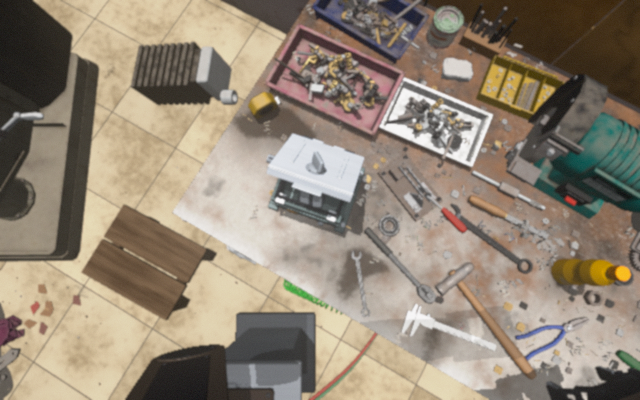

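The side view shows the open hatch at (290,190) above the gearbox at (298,235). In the top view the hatch is at (316,168), with the wing at (318,163). I'll enlarge both views to pick corners.

```bash
python3 - <<'E'
import cv2,numpy as np
a=cv2.imread("pics/side0.png")[140:300,230:370];b=cv2.imread("pics/top0.png")[125:245,255:375]
a=cv2.resize(a,None,fx=3.0,fy=3.0,interpolation=2)[:480,:400]
b=cv2.resize(b,None,fx=3.33,fy=3.33,interpolation=2)[:480,:400]
c=np.zeros((480,800,3),np.uint8);c[:a.shape[0],:a.shape[1]]=a;c[:b.shape[0],400:400+b.shape[1]]=b
cv2.imwrite("pics/crop0.png",c)
E
```

```text
(no output)
```

View pics/crop0.png

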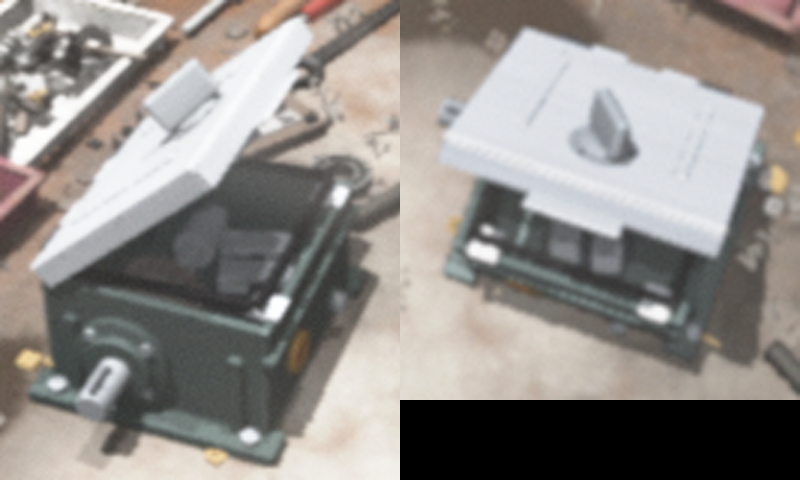

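```bash
cat > fit.py <<'E'
from h import *
from scipy.optimize import least_squares
def W(p,q): # gearbox->world
    c,s=np.cos(p[2]),np.sin(p[2]);return np.array([p[0]+c*q[0]-s*q[1],p[1]+s*q[0]+c*q[1],q[2]])
def H(p,d,y,h,th=None):
    th=p[3] if th is None else th
    return W(p,[.084-d*np.cos(th)+h*np.sin(th),y,.105+d*np.sin(th)+h*np.cos(th)])
E
python3 - <<'E'
from fit import *
S=r.get_image("side");T=r.get_image("top")
s=lambda u,v:(S,np.array([230+u/3,140+v/3]));t=lambda u,v:(T,np.array([255+(u-400)/3.33,125+v/3.33]))
obs=[(s(203,172),(.165,.089,.005)),(s(308,22),(.165,-.089,.005)),(s(33,266),(.005,.089,.005)),
(t(448,142),(.165,.089,.005)),(t(722,238),(.165,-.089,.005)),(t(520,28),(.005,.089,.005)),(t(762,106),(.005,-.089,.005)),
]
seat=[(s(275,305),1),(s(340,195),-1),(t(483,250),1),(t(655,312),-1)]
def f(p):
    e=[proj(o[0],H(p,*q))-o[1] for o,q in obs]
    e+=[proj(o[0],W(p,[-p[4],k*p[5],.11]))-o[1] for o,k in seat]
    return np.concatenate(e)
z=least_squares(f,[.5,-.0,0,.9,.07,.07],loss="soft_l1")
print(z.x,z.cost);print(f(z.x).reshape(-1,2).round(1))
p=z.x;np.save("p.npy",p[:4])
print("wing pt",H(p,.122,0,.026),"front edge",H(p,.165,0,.005),"closed wing",H(p,.122,0,.026,0))
print("wing px",[proj(i,H(p,.122,0,.026)) for i in(S,T)])
ms=r.trace("top","wing");print([m["centre"] for m in ms],[m["centre"] for m in r.trace("side","wing")])
# direct triangulation check front corners
for a,b in((0,3),(1,4),(2,5)):
    print(tri([ray(*obs[a][0]),ray(*obs[b][0])]))
E
```

```text
[ 0.57554309 -0.19850632 -0.33806768  0.73818198  0.0742287   0.06276576] 9.621972176416127
[[-2.   0.1]
 [-3.   0.3]
 [-0.6  0.5]
 [-2.1  0.8]
 [ 0.3  0.6]
 [ 0.7  0.8]
 [ 0.5  1.3]
 [ 0.2 -1.2]
 [-0.7 -2.2]
 [-0.9  0.7]
 [-0.2  0. ]]
wing pt [ 0.58616006 -0.20223887  0.20633122] front edge [ 0.54282167 -0.18700264  0.21973427] closed wing [ 0.53969399 -0.18590306  0.131     ]
wing px [array([291.44272864, 171.90639675]), array([317.0853068 , 163.37524002])]
[[318.0, 159.7]] [[289.7, 172.6], [348.4, 194.1]]
(array([ 0.57167573, -0.10668795,  0.21815288]), [np.float64(0.0026966722956871707), np.float64(0.002696672295687241)])
(array([ 0.51064762, -0.2695716 ,  0.22229101]), [np.float64(0.0034288292420002696), np.float64(0.0034288292420002237)])
(array([ 0.68349465, -0.14077369,  0.1152    ]), [np.float64(0.0011787634197242692), np.float64(0.0011787634197241374)])
```

```bash
cat >> fit.py <<'E'
def tool(dw,yaw): # world shift -> tool units (tool pointing down, x axis at yaw)
    c,s=np.cos(yaw),np.sin(yaw);return np.round(np.array([c*dw[0]+s*dw[1],s*dw[0]-c*dw[1],-dw[2]])/.08,3)
def state():
    o=r.get_obs();m=R.from_quat(o["ee_rot"]).as_matrix();return o,o["eef_pos"],np.arctan2(m[1,0],m[0,0])
E
python3 - <<'E'
from fit import *
d=(np.array([.49,-.19,.36])-[.182,-.649,.23])/6
for k in range(6): print(tool(d,.273+k*.35*np.pi/2))
E
```

```text
[ 0.876 -0.748 -0.271]
[ 1.137 -0.18  -0.271]
[ 1.064  0.441 -0.271]
[ 0.677  0.932 -0.271]
[ 0.09   1.148 -0.271]
[-0.523  1.026 -0.271]
```

```bash

python3 -m handwheel '[[0.1,-0.08,-0.2,0,1],[0.2,-0.17,-0.3,0,1],[0.3,-0.25,-0.4,0,1],[0.4,-0.34,-0.5,0,1],[0.5,-0.43,-0.6,0,1],[0.6,-0.51,-0.7,0,1],[0.7,-0.6,-0.8,0,1],[0.8,-0.68,-0.9,0,1],[0.9,-0.77,-0.9,0,1],[1,-0.85,-0.9,0,1]]'
for i in 1; do :; done
python3 -m handwheel '[[0.1,-0.08,-0.1,0,1],[0.2,-0.17,-0.2,0,1],[0.3,-0.25,-0.3,0,1],[0.4,-0.34,-0.4,0,1],[0.5,-0.43,-0.5,0,1],[0.6,-0.51,-0.6,0,1],[0.7,-0.6,-0.7,0,1],[0.8,-0.68,-0.7,0,1],[0.9,-0.77,-0.7,0,1],[1,-0.85,-0.7,0,1]]'
python3 -m handwheel '[[0.1,-0.08,0,0,1],[0.2,-0.17,0,0,1],[0.3,-0.25,0,0,1],[0.4,-0.34,0,0,1],[0.5,-0.43,0,0,1],[0.6,-0.51,0,0,1],[0.7,-0.6,0,0,1],[0.8,-0.68,0,0,1],[0.9,-0.77,0,0,1],[1,-0.85,0,0,1]]'
python3 -m handwheel '[[0.1,-0.08,0,0,1],[0.2,-0.17,0,0,1],[0.3,-0.25,0,0,1],[0.4,-0.34,0,0,1],[0.5,-0.43,0,0,1],[0.6,-0.51,0,0,1],[0.7,-0.6,0,0,1],[0.8,-0.68,0,0,1],[0.9,-0.77,0,0,1],[1,-0.85,0,0,1]]'
python3 -m handwheel '[[0.1,-0.08,0,-0.07,-1],[0.2,-0.17,0,-0.14,-1],[0.3,-0.25,0,-0.21,-1],[0.4,-0.34,0,-0.28,-1],[0.5,-0.43,0,-0.35,-1],[0.6,-0.51,0,-0.42,-1],[0.7,-0.6,0,-0.5,-1],[0.8,-0.68,0,-0.57,-1],[0.9,-0.77,0,-0.64,-1],[1,-0.85,0,-0.7,-1]]'
python3 - <<'E'
from fit import *
im=r.get_image("wrist");cv2.imwrite("pics/w1.png",im["color"][:,:,::-1])
p=np.load("p.npy");o,e,y=state();print(o["t"],e,y,o["q"])
print("wing pred",proj(im,H(p,.122,0,.026)),[(d["centre"],d["conf"]) for d in r.find_in("wrist","wing")])
print([proj(im,H(p,d,s,.005)) for d in(.005,.165) for s in(.089,-.089)])
E
```

```text
t: 2.03
eef_pos: [0.2413, -0.5622, 0.3042]
ee_rot: [0.991, 0.136, 0.0, 0.001]
force: [-0.3, -1.1, -0.2]
gripper_width: 0.0855
grasp_force: 0.0
t: 2.87
eef_pos: [0.2998, -0.4749, 0.359]
ee_rot: [0.991, 0.136, -0.0, -0.0]
force: [0.4, 0.1, -0.0]
gripper_width: 0.0853
grasp_force: 0.0
t: 3.7
eef_pos: [0.3586, -0.388, 0.3594]
ee_rot: [0.991, 0.136, 0.0, 0.0]
force: [-0.9, 0.1, 0.1]
gripper_width: 0.0857
grasp_force: 0.0
t: 4.53
eef_pos: [0.4173, -0.3009, 0.3594]
ee_rot: [0.991, 0.136, 0.0, -0.0]
force: [-0.6, 0.3, -0.9]
gripper_width: 0.0855
grasp_force: 0.0
t: 5.37
eef_pos: [0.476, -0.2138, 0.3593]
ee_rot: [0.772, 0.636, 0.0, -0.0]
force: [-0.8, 0.1, 0.3]
gripper_width: -0.0002
grasp_force: 0.0
5.4167 [ 0.47672398 -0.21263029  0.35931923] 1.3814833231321666 [-6.14811797e-01 -1.27552703e-01  1.78678339e+00  1.54158747e-03
  1.48243132e+00 -4.25634485e-01]
wing pred [420.53896892 153.46756895] [([419.2, 153.7], 0.61)]
[array([470.08401223,  78.12930843]), array([431.56747816, 212.40285989]), array([400.27802083,  46.24294347]), array([360.65986452, 233.13057327])]
```

View pics/w1.png

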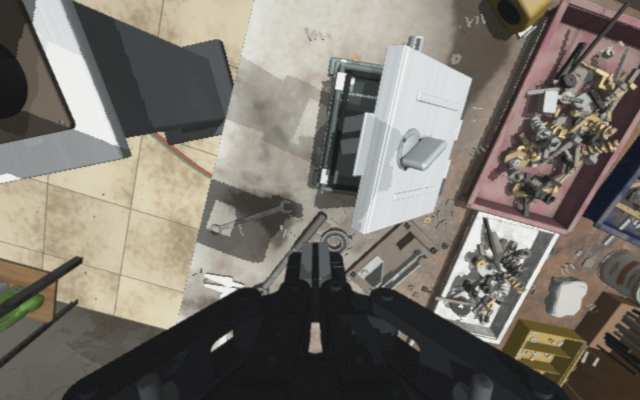

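The wrist view matches the fit: wing at (419,154), hatch corners at about (407,46), (355,232), (470,78) and (436,215). Next I'll move above the push point beside the wing.

```bash
python3 - <<'E'
from fit import *
p=np.load("p.npy");o,e,y=state()
g=W(p,[-.016,-.055,.25]);print(g,tool(g-[.4765,-.2130,.3594],y), y)
E
```

```text
[ 0.54220717 -0.24508653  0.25      ] [-0.233  0.884  1.368] 1.3741699321548417
```

```bash

python3 -m handwheel '[[-0.03,0.1,0.1,-0.07,-1],[-0.06,0.2,0.2,-0.14,-1],[-0.1,0.3,0.3,-0.21,-1],[-0.12,0.4,0.4,-0.28,-1],[-0.14,0.5,0.5,-0.35,-1],[-0.16,0.6,0.6,-0.42,-1],[-0.18,0.7,0.7,-0.5,-1],[-0.2,0.8,0.8,-0.57,-1],[-0.23,0.88,0.9,-0.64,-1],[-0.23,0.88,1,-0.7,-1]]'
python3 -m handwheel '[[0,0,0.1,-0.07,-1],[0,0,0.2,-0.14,-1],[0,0,0.3,-0.21,-1],[0,0,0.4,-0.28,-1],[0,0,0.45,-0.35,-1],[0,0,0.5,-0.42,-1],[0,0,0.5,-0.5,-1],[0,0,0.5,-0.58,-1],[0,0,0.5,-0.58,-1],[0,0,0.5,-0.58,-1]]'
python3 - <<'E'
from fit import *
p=np.load("p.npy");o,e,y=state()
print(y,o["q"],o["force"]);im=r.get_image("wrist");cv2.imwrite("pics/w2.png",im["color"][:,:,::-1])
print("wing pred",proj(im,H(p,.122,0,.026)),[(d["centre"],d["conf"]) for d in r.find_in("wrist","wing")])
E
```

```text
t: 6.3
eef_pos: [0.5414, -0.2476, 0.2787]
ee_rot: [0.328, 0.945, -0.0, 0.0]
force: [0.9, 0.0, 0.5]
gripper_width: -0.0002
grasp_force: 0.0
t: 7.13
eef_pos: [0.5408, -0.247, 0.2393]
ee_rot: [-0.118, 0.993, -0.0, -0.0]
force: [1.0, 0.6, 0.3]
gripper_width: -0.0
grasp_force: 0.0
-2.9052597554365955 [-5.98900383e-01  1.04626329e-01  1.77244812e+00 -2.83415048e-04
  1.26450244e+00 -2.40594417e+00] [1.01505046 0.62598944 0.25568759]
wing pred [360.73562837 303.19469887] [([358.8, 286.0], 0.58)]
```

View pics/w2.png

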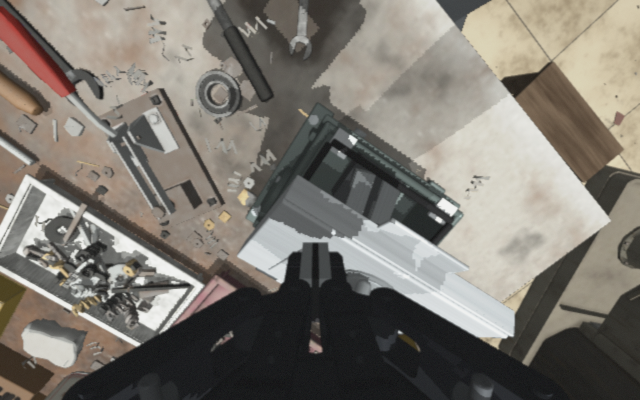

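The fingers, at (317,255), are over the right half of the hatch and clear of the wing. Now descending gently.

```bash

python3 -m handwheel '[[0,0,0.06,0,-1],[0,0,0.12,0,-1],[0,0,0.18,0,-1],[0,0,0.24,0,-1],[0,0,0.3,0,-1],[0,0,0.36,0,-1],[0,0,0.42,0,-1],[0,0,0.48,0,-1],[0,0,0.54,0,-1],[0,0,0.6,0,-1]]'
python3 -m handwheel '[[0,0,0.06,0,-1],[0,0,0.12,0,-1],[0,0,0.18,0,-1],[0,0,0.24,0,-1],[0,0,0.3,0,-1],[0,0,0.36,0,-1],[0,0,0.42,0,-1],[0,0,0.48,0,-1],[0,0,0.5,0,-1],[0,0,0.5,0,-1]]'
python3 - <<'E'
from fit import *
from scipy.optimize import minimize_scalar
p=np.load("p.npy")
for n in("side","top"):
    im=r.get_image(n);print(n)
    for t in("wing","front_edge"):print(t,[(d["centre"],round(d["conf"],2)) for d in r.find_in(n,t)[:2]])
    print([(a,proj(im,H(p,.122,0,.026,a)).round()) for a in(.1,.2,.3,.4,.5)])
E
```

```text
t: 8.07
eef_pos: [0.5409, -0.2467, 0.1909]
ee_rot: [-0.12, 0.993, 0.0, 0.0]
force: [-0.4, -0.5, 0.8]
gripper_width: -0.0002
grasp_force: 0.4
t: 8.9
eef_pos: [0.5405, -0.2465, 0.1504]
ee_rot: [-0.12, 0.993, 0.0, -0.001]
force: [0.4, -0.4, -0.3]
gripper_width: -0.0002
grasp_force: 0.0
side
wing [([303.9, 190.9], 0.65)]
front_edge [([348.3, 196.1], 0.62), ([297.5, 211.7], 0.55)]
[(0.1, array([314., 203.])), (0.2, array([312., 198.])), (0.3, array([309., 193.])), (0.4, array([306., 188.])), (0.5, array([302., 183.]))]
top
wing []
front_edge [([290.0, 152.1], 0.85)]
[(0.1, array([310., 191.])), (0.2, array([311., 188.])), (0.3, array([312., 184.])), (0.4, array([313., 180.])), (0.5, array([314., 176.]))]
```

```bash

python3 -m handwheel '[[0,0,0.03,0,-1],[0,0,0.06,0,-1],[0,0,0.09,0,-1],[0,0,0.12,0,-1],[0,0,0.15,0,-1],[0,0,0.18,0,-1],[0,0,0.21,0,-1],[0,0,0.24,0,-1],[0,0,0.26,0,-1],[0,0,0.26,0,-1]]'
python3 - <<'E'
from fit import *
p=np.load("p.npy")
im=r.get_image("side");print([(d["centre"],round(d["conf"],2)) for d in r.find_in("side","wing")[:2]])
cv2.imwrite("pics/s3.png",cv2.resize(im["color"][130:290,220:400,::-1],None,fx=3,fy=3,interpolation=2))
print([(a,(proj(im,H(p,.165,.089,.005,a))-[220,130])*3) for a in(.1,.14,.18,.22)])
E
```

```text
t: 10.03
eef_pos: [0.5406, -0.2466, 0.1299]
ee_rot: [-0.12, 0.993, 0.0, -0.0]
force: [-0.4, 0.7, -1.4]
gripper_width: -0.0003
grasp_force: 0.0
[([307.0, 199.9], 0.56)]
[(0.1, array([299.19460416, 340.13194031])), (0.14, array([297.69506836, 331.735114  ])), (0.18, array([295.78088124, 323.22847041])), (0.22, array([293.45092372, 314.62711738]))]
```

View pics/s3.png

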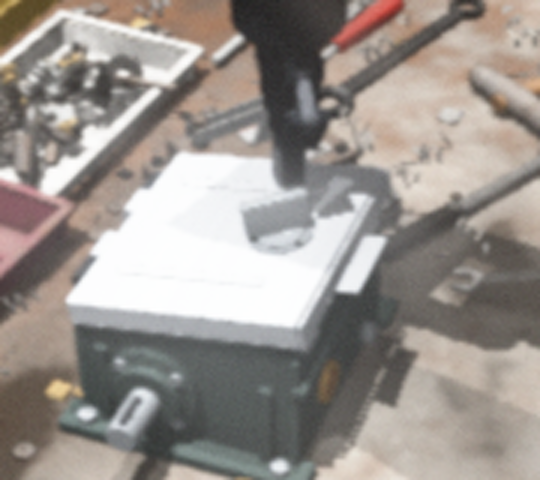

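The hatch is at about 0.17, with the wing showing at (277,215) in the crop and the fingers beside it. I'll lift and line up over the wing.

```bash

python3 -m handwheel '[[0,0,-0.15,0,-1],[0,0,-0.3,0,-1],[0,0,-0.5,0,-1],[0,0,-0.7,0,0],[0,0,-0.9,0,0],[0,0,-1,0,0],[-0.2,0.1,-1,0,0],[-0.4,0.2,-1,0,0],[-0.5,0.25,-1,0,0],[-0.5,0.25,-1,0,0]]'
python3 - <<'E'
from fit import *
p=np.load("p.npy");o,e,y=state();print(e,y,o["gripper_width"])
im=r.get_image("wrist");cv2.imwrite("pics/w4.png",im["color"][:,:,::-1])
print([(d["centre"],d["conf"]) for d in r.find_in("wrist","wing")])
for th in(.14,.18):
    print(th,"wing px",proj(im,H(p,.122,0,.026,th)));g=H(p,.122,0,.026,th);print(g,tool(g-e,y))
E
```

```text
t: 10.97
eef_pos: [0.576, -0.2168, 0.2112]
ee_rot: [-0.121, 0.993, -0.0, 0.0]
force: [0.1, -0.0, 0.1]
gripper_width: 0.0427
grasp_force: 0.0
[ 0.57596556 -0.21677847  0.21116942] -2.898217314837299 0.04269462343367242
[([360.8, 186.4], 0.9)]
0.14 wing px [364.13751418 185.02952   ]
[ 0.54424283 -0.18750227  0.14776988] [0.297 0.451 0.792]
0.18 wing px [363.67104969 188.79123261]
[ 0.54594479 -0.18810061  0.15242154] [0.278 0.438 0.734]
```

View pics/w4.png

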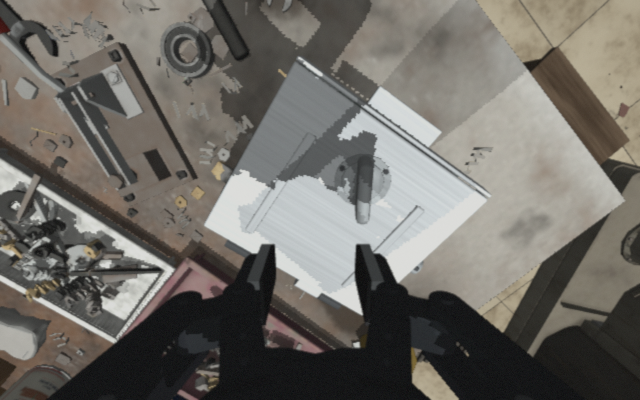

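The wrist view shows the wing at (363,187), upright in the picture and so parallel to the tool's x. It is 3 px from the model. Next: lateral move, descend, close.

```bash

python3 -m handwheel '[[0.1,0.15,0,0,0],[0.2,0.3,0,0,0],[0.29,0.44,0,0,0],[0.29,0.44,0.1,0,0],[0.29,0.44,0.25,0,0],[0.29,0.44,0.4,0,0],[0.29,0.44,0.55,0,0],[0.29,0.44,0.65,0,0],[0.29,0.44,0.75,0,0],[0.29,0.44,0.75,0,0]]'
python3 - <<'E'
from fit import *
p=np.load("p.npy");o,e,y=state();print(e,y,o["force"])
im=r.get_image("wrist")
print([(d["centre"],d["conf"]) for d in r.find_in("wrist","wing")])
S=r.get_image("side")
cv2.imwrite("pics/w5.png",np.hstack([cv2.resize(im["color"][:,:,::-1],(480,300)),cv2.resize(S["color"][140:240,250:350,::-1],(300,300),interpolation=2)]))
for th in(.14,.18):
    g=H(p,.122,0,.026,th);print(th,"wing px",proj(im,g),tool(g-e,y))
E
```

```text
t: 11.9
eef_pos: [0.5428, -0.1887, 0.1475]
ee_rot: [-0.12, 0.993, 0.001, -0.002]
force: [0.7, 0.6, -0.8]
gripper_width: 0.0428
grasp_force: 0.0
[ 0.54282184 -0.18868315  0.14750457] -2.900484371098384 [ 0.74755058  0.62035894 -0.83284104]
[([315.1, 255.5], 0.93)]
0.14 wing px [315.60740182 260.60471898] [-0.021  0.01  -0.003]
0.18 wing px [313.79183898 267.53136131] [-0.04  -0.002 -0.061]
```

View pics/w5.png

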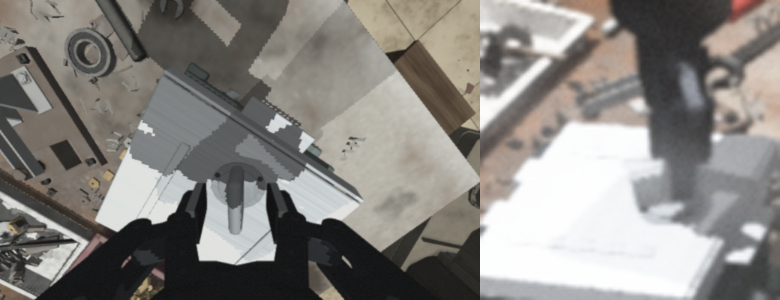

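The wing is centred between the open fingers, at (236,200) in the composite. Lowering a little and gripping.

```bash

python3 -m handwheel '[[0,0,0.05,0,0],[0,0,0.1,0,0],[0,0,0.1,0,-0.3],[0,0,0.1,0,-0.6],[0,0,0.1,0,-1],[0,0,0.1,0,-1],[0,0,0.1,0,-1],[0,0,0.1,0,-1],[0,0,0.1,0,-1],[0,0,0.1,0,-1]]' 40
python3 - <<'E'
from fit import *
p=np.load("p.npy");o,e,y=state();print(e,y,p[2]+np.pi-(y%(2*np.pi)),o["force"],o["ft_torque"],o["gripper_width"])
# tool dir for closing (box -x) at present yaw
d=W(p,[-1,0,0])-W(p,[0,0,0]);print(tool(d*.08,y))
im=r.get_image("side");print([(d["centre"],round(d["conf"],2)) for d in r.find_in("side","front_edge")[:3]])
E
```

```text
t: 12.88
eef_pos: [0.5437, -0.1888, 0.1421]
ee_rot: [-0.12, 0.993, 0.001, -0.0]
force: [-0.3, 0.8, -2.7]
gripper_width: 0.0097
grasp_force: 38.6
[ 0.54373601 -0.18876119  0.14213434] -2.9004237880862482 -0.5792365475196921 [-0.31784076  0.79291261 -2.72416706] [ 0.50414015  0.00639953 -0.10629449] 0.009723812043098261
[ 0.837  0.547 -0.   ]
[([293.5, 217.4], 0.93)]
```

```bash

python3 -m handwheel '[[0.003,0.002,0.01,0,-1],[0.006,0.004,0.02,0,-1],[0.01,0.007,0.03,0,-1],[0.014,0.009,0.04,0,-1],[0.017,0.011,0.05,0,-1],[0.02,0.013,0.06,0,-1],[0.02,0.013,0.06,0,-1],[0.02,0.013,0.06,0,-1],[0.02,0.013,0.06,0,-1],[0.02,0.013,0.06,0,-1]]' 50
python3 - <<'E'
from fit import *
o,e,y=state();print(e,y,o["force"],o["ft_torque"])
E
```

```text
t: 13.82
eef_pos: [0.5429, -0.1886, 0.1393]
ee_rot: [-0.12, 0.993, -0.0, 0.001]
force: [-2.2, 3.3, 5.6]
gripper_width: 0.0092
grasp_force: 50.5
[ 0.54288472 -0.18856131  0.1392915 ] -2.9004048888462486 [-2.15465406  3.30492417  5.6176532 ] [ 1.08876243  0.21510664 -0.09789561]
```

```bash

python3 -m handwheel '[[0.003,0.002,0.01,0,-1],[0.006,0.004,0.02,0,-1],[0.01,0.007,0.03,0,-1],[0.01,0.007,0.03,0,-1],[0.01,0.007,0.03,0,-1],[0.01,0.007,0.03,0,-1],[0.01,0.007,0.03,0,-1],[0.01,0.007,0.03,0,-1],[0.01,0.007,0.03,0,-1],[0.01,0.007,0.03,0,-1]]'
python3 - <<'E'
from fit import *
o,e,y=state();print(e,y,o["force"],o["ft_torque"])
E
```

```text
t: 14.65
eef_pos: [0.5428, -0.1886, 0.1389]
ee_rot: [-0.12, 0.993, -0.001, 0.002]
force: [-3.3, 3.3, 11.3]
gripper_width: 0.0094
grasp_force: 51.3
[ 0.54280525 -0.18857887  0.13892675] -2.900288256863713 [-3.33069555  3.34102115 11.26251727] [ 1.23112995  0.419948   -0.11176276]
```

```bash

python3 -m handwheel '[[0,0,0,0.01,-1],[0,0,0,0.02,-1],[0,0,0,0.03,-1],[0,0,0,0.04,-1],[0,0,0,0.05,-1],[0,0,0,0.06,-1],[0,0,0,0.07,-1],[0,0,0,0.08,-1],[0,0,0,0.09,-1],[0,0,0,0.1,-1]]'
cat > st.py <<'E'
from fit import *
o,e,y=state();p=np.load("p.npy");print("t",o["t"],"z",e[2].round(4),"stud",round(p[2]+np.pi-(y%(2*np.pi)),3),o["force"].round(1),o["ft_torque"].round(2))
E
python3 st.py
python3 -m handwheel '[[0,0,0,0.005,-1],[0,0,0,0.01,-1],[0,0,0,0.015,-1],[0,0,0,0.02,-1],[0,0,0,0.025,-1],[0,0,0,0.03,-1],[0,0,0,0.035,-1],[0,0,0,0.04,-1],[0,0,0,0.045,-1],[0,0,0,0.05,-1]]'
python3 st.py
```

```text
t: 15.48
eef_pos: [0.5422, -0.1879, 0.1373]
ee_rot: [-0.042, 0.999, -0.0, 0.001]
force: [-2.5, 4.1, 5.5]
gripper_width: 0.0088
grasp_force: 48.2
t 15.4833 z 0.1373 stud -0.422 [-2.5  4.1  5.5] [ 1.06  0.04 -0.06]
t: 16.32
eef_pos: [0.5417, -0.1872, 0.1357]
ee_rot: [-0.003, 1.0, 0.001, 0.001]
force: [-1.6, 5.4, 3.2]
gripper_width: 0.0089
grasp_force: 48.6
t 16.3167 z 0.1357 stud -0.344 [-1.6  5.4  3.2] [ 1.32 -0.2   0.02]
```

```bash

python3 -m handwheel '[[0,0,0.01,0,-1],[0,0,0.02,0,-1],[0,0,0.03,0,-1],[0,0,0.04,0,-1],[0,0,0.05,0,-1],[0,0,0.05,0,-1],[0,0,0.05,0,-1],[0,0,0.05,0,-1],[0,0,0.05,0,-1],[0,0,0.05,0,-1]]'
python3 st.py
python3 - <<'E'
from fit import *
p=np.load("p.npy")
im=r.get_image("side")
cv2.imwrite("pics/s6.png",cv2.resize(im["color"][150:260,230:370,::-1],None,fx=5,fy=5,interpolation=2))
for a in(.06,.1,.13,.18):print(a,[((proj(im,H(p,*q,a))-[230,150])*5).round() for q in((.165,.089,.005),(.165,.089,-.013),(.005,.089,.005))])
E
```

```text
t: 17.15
eef_pos: [0.5405, -0.1867, 0.1313]
ee_rot: [-0.003, 1.0, 0.001, -0.001]
force: [-4.5, 7.2, 4.6]
gripper_width: 0.0088
grasp_force: 48.8
t 17.15 z 0.1313 stud -0.344 [-4.5  7.2  4.6] [ 1.51  0.19 -0.03]
0.06 [array([450., 481.]), array([453., 517.]), array([ 63., 402.])]
0.1 [array([449., 467.]), array([453., 504.]), array([ 62., 402.])]
0.13 [array([447., 456.]), array([453., 494.]), array([ 62., 401.])]
0.18 [array([443., 439.]), array([451., 477.]), array([ 61., 401.])]
```

View pics/s6.png

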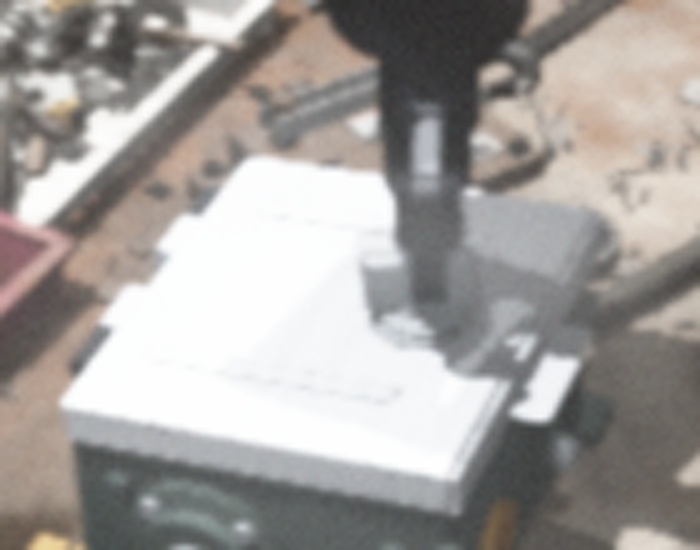

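The side view shows the top corner at (458,480), which puts the hatch at about 0.07. The pin seems to have dropped in. I'll check this by easing off the side force and pressing to the seal.

```bash

python3 -m handwheel '[[0.004,0.006,0,0,-1],[0.008,0.012,0,0,-1],[0.012,0.018,0,0,-1],[0.016,0.024,0,0,-1],[0.02,0.03,0,0,-1],[0.02,0.03,0,0,-1],[0.02,0.03,0,0,-1],[0.02,0.03,0,0,-1],[0.02,0.03,0,0,-1],[0.02,0.03,0,0,-1]]'
python3 st.py
python3 -m handwheel '[[0,0,0.005,0,-1],[0,0,0.01,0,-1],[0,0,0.015,0,-1],[0,0,0.02,0,-1],[0,0,0.025,0,-1],[0,0,0.03,0,-1],[0,0,0.03,0,-1],[0,0,0.03,0,-1],[0,0,0.03,0,-1],[0,0,0.03,0,-1]]'
python3 st.py
```

```text
t: 18.03
eef_pos: [0.5403, -0.1865, 0.1315]
ee_rot: [-0.003, 1.0, -0.001, 0.001]
force: [3.4, -1.2, -3.5]
gripper_width: 0.0092
grasp_force: 48.6
t 18.0333 z 0.1315 stud -0.344 [ 3.4 -1.2 -3.5] [ 0.   -1.13 -0.05]
t: 18.87
eef_pos: [0.5398, -0.1862, 0.1292]
ee_rot: [-0.003, 1.0, -0.0, 0.0]
force: [1.0, -4.5, 4.4]
gripper_width: 0.0088
grasp_force: 49.3
t 18.8667 z 0.1292 stud -0.344 [ 1.  -4.5  4.4] [-0.36 -0.63 -0.06]
```

```bash

python3 -m handwheel '[[0.002,-0.004,0.005,0,-1],[0.004,-0.008,0.01,0,-1],[0.004,-0.012,0.015,0,-1],[0.004,-0.015,0.02,0,-1],[0.004,-0.015,0.025,0,-1],[0.004,-0.015,0.03,0,-1],[0.004,-0.015,0.035,0,-1],[0.004,-0.015,0.04,0,-1],[0.004,-0.015,0.04,0,-1],[0.004,-0.015,0.04,0,-1]]'
python3 st.py
python3 -m handwheel '[[0,0,0,0.004,-1],[0,0,0,0.008,-1],[0,0,0,0.012,-1],[0,0,0,0.016,-1],[0,0,0,0.02,-1],[0,0,0,0.024,-1],[0,0,0,0.028,-1],[0,0,0,0.03,-1],[0,0,0,0.03,-1],[0,0,0,0.03,-1]]'
python3 st.py
```

```text
t: 19.7
eef_pos: [0.539, -0.1861, 0.1267]
ee_rot: [-0.003, 1.0, 0.001, -0.001]
force: [-2.8, -0.2, 9.5]
gripper_width: 0.009
grasp_force: 50.0
t 19.7 z 0.1267 stud -0.344 [-2.8 -0.2  9.5] [ 0.19 -0.17 -0.05]
t: 20.53
eef_pos: [0.539, -0.1859, 0.1267]
ee_rot: [0.02, 1.0, 0.001, -0.001]
force: [-2.2, 1.2, 10.9]
gripper_width: 0.0086
grasp_force: 50.0
t 20.5333 z 0.1267 stud -0.297 [-2.2  1.2 10.9] [ 0.31 -0.2   0.04]
```

```bash

python3 -m handwheel '[[0,0,0,0.003,-1],[0,0,0,0.006,-1],[0,0,0,0.009,-1],[0,0,0,0.012,-1],[0,0,0,0.015,-1],[0,0,0,0.018,-1],[0,0,0,0.02,-1],[0,0,0,0.02,-1],[0,0,0,0.02,-1],[0,0,0,0.02,-1]]'
python3 st.py
python3 -m handwheel '[[0,0,0,0.003,-1],[0,0,0,0.006,-1],[0,0,0,0.009,-1],[0,0,0,0.012,-1],[0,0,0,0.015,-1],[0,0,0,0.018,-1],[0,0,0,0.02,-1],[0,0,0,0.02,-1],[0,0,0,0.02,-1],[0,0,0,0.02,-1]]'
python3 st.py
```

```text
t: 21.37
eef_pos: [0.539, -0.1858, 0.1267]
ee_rot: [0.036, 0.999, 0.001, -0.001]
force: [-2.2, 0.2, 10.4]
gripper_width: 0.0087
grasp_force: 50.0
t 21.3667 z 0.1267 stud -0.266 [-2.2  0.2 10.4] [ 0.33 -0.13  0.04]
t: 22.2
eef_pos: [0.539, -0.1856, 0.1267]
ee_rot: [0.052, 0.999, 0.001, -0.001]
force: [-2.5, 1.5, 9.9]
gripper_width: 0.0089
grasp_force: 50.0
t 22.2 z 0.1267 stud -0.235 [-2.5  1.5  9.9] [ 0.32 -0.22  0.04]
```

```bash

python3 -m handwheel '[[0,0,0,0.003,-1],[0,0,0,0.006,-1],[0,0,0,0.009,-1],[0,0,0,0.012,-1],[0,0,0,0.015,-1],[0,0,0,0.018,-1],[0,0,0,0.02,-1],[0,0,0,0.02,-1],[0,0,0,0.02,-1],[0,0,0,0.02,-1]]'
python3 st.py
python3 - <<'E'
from fit import *
p=np.load("p.npy")
im=r.get_image("side");m=r.trace("side","hatch")[0];M=m["mask"].astype(np.uint8);ys,xs=np.nonzero(M);i=ys.argmax();print(m["conf"],"lowest",xs[i],ys[i],"leftmost",xs.min(),ys[xs.argmin()])
cv2.imwrite("pics/s7.png",cv2.resize(im["color"][150:260,230:370,::-1],None,fx=5,fy=5,interpolation=2))
for a in(.04,.06,.1,.13,.18):print(a,[proj(im,H(p,*q,a)).round(1) for q in((.165,.089,.005),(.165,.089,-.013),(.005,.089,-.013))])
E
```

```text
t: 23.03
eef_pos: [0.539, -0.1856, 0.1267]
ee_rot: [0.067, 0.998, 0.001, -0.001]
force: [-1.8, 2.6, 10.2]
gripper_width: 0.0089
grasp_force: 50.0
t 23.0333 z 0.1267 stud -0.204 [-1.8  2.6 10.2] [ 0.39 -0.19  0.1 ]
0.64 lowest 319 254 leftmost 243 230
0.04 [array([320.2, 247.5]), array([320.6, 254.7]), array([243.7, 237.6])]
0.06 [array([320.1, 246.1]), array([320.6, 253.5]), array([243.8, 237.5])]
0.1 [array([319.7, 243.4]), array([320.6, 250.8]), array([244.1, 237.5])]
0.13 [array([319.4, 241.3]), array([320.5, 248.8]), array([244.2, 237.5])]
0.18 [array([318.6, 237.7]), array([320.2, 245.4]), array([244.5, 237.4])]
```

View pics/s7.png

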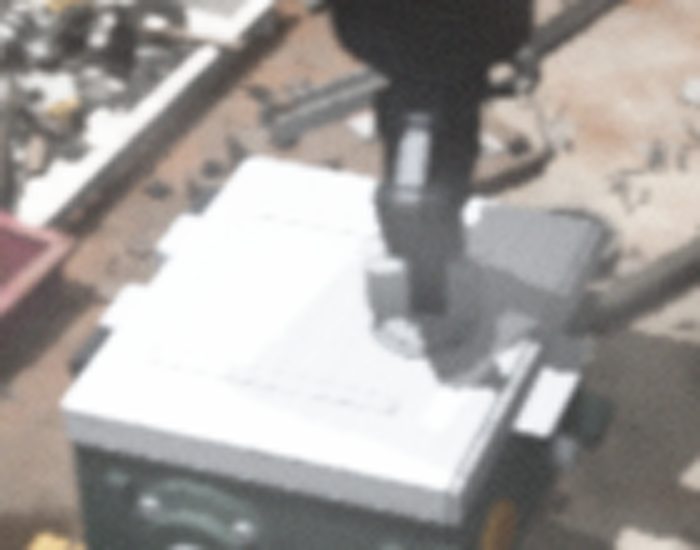

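The side view shows the skirt corner at (460,523), so the hatch is at about 0.055. It is on the seal with the pin in the slot, and torque is starting to rise at the slot wall. I'll back off a touch and press.

```bash

python3 -m handwheel '[[0,0,0,-0.005,-1],[0,0,0,-0.01,-1],[0,0,0,-0.015,-1],[0,0,0,-0.02,-1],[0,0,0.01,-0.02,-1],[0,0,0.02,-0.02,-1],[0,0,0.03,-0.02,-1],[0,0,0.04,-0.02,-1],[0,0,0.05,-0.02,-1],[0,0,0.05,-0.02,-1]]' 80
python3 st.py
python3 -m handwheel '[[0,0,0.005,0,-1],[0,0,0.01,0,-1],[0,0,0.015,0,-1],[0,0,0.02,0,-1],[0,0,0.025,0,-1],[0,0,0.03,0,-1],[0,0,0.03,0,-1],[0,0,0.03,0,-1],[0,0,0.03,0,-1],[0,0,0.03,0,-1]]'
python3 st.py
```

```text
t: 23.97
eef_pos: [0.5389, -0.1856, 0.1245]
ee_rot: [0.052, 0.999, 0.001, -0.001]
force: [-7.8, 3.6, 18.4]
gripper_width: 0.0083
grasp_force: 84.6
t 23.9667 z 0.1245 stud -0.235 [-7.8  3.6 18.4] [ 0.58  0.41 -0.1 ]
t: 24.8
eef_pos: [0.5388, -0.1856, 0.1234]
ee_rot: [0.052, 0.999, 0.001, -0.002]
force: [-12.8, 6.3, 23.8]
gripper_width: 0.0085
grasp_force: 85.4
t 24.8 z 0.1234 stud -0.235 [-12.8   6.3  23.8] [ 0.78  0.74 -0.05]
```

```bash

python3 -m handwheel '[[0.006,0.002,0,0,-1],[0.012,0.004,0,0,-1],[0.018,0.007,0,0,-1],[0.024,0.009,0,0,-1],[0.03,0.012,0,0,-1],[0.03,0.012,0,0,-1],[0.03,0.012,0,0,-1],[0.03,0.012,0,0,-1],[0.03,0.012,0,0,-1],[0.03,0.012,0,0,-1]]'
python3 st.py
python3 - <<'E'
from fit import *
p=np.load("p.npy")
im=r.get_image("side");m=r.trace("side","hatch")[0];M=m["mask"].astype(np.uint8);ys,xs=np.nonzero(M);i=ys.argmax();print(m["conf"],"lowest",xs[i],ys[i])
g=cv2.cvtColor(im["color"][150:260,230:370,::-1],6);a=cv2.resize(cv2.cvtColor(cv2.imread("pics/s7.png"),6),(140,110),interpolation=cv2.INTER_AREA)
b=cv2.resize(cv2.cvtColor(cv2.imread("pics/s6.png"),6),(140,110),interpolation=cv2.INTER_AREA)
w=lambda q:np.float32(q[80:108,50:92])
print("shift s6->s7",cv2.phaseCorrelate(w(b),w(a)),"s7->now",cv2.phaseCorrelate(w(a),w(g)))
E
```

```text
t: 25.63
eef_pos: [0.5387, -0.1855, 0.1235]
ee_rot: [0.052, 0.999, -0.0, 0.002]
force: [-5.2, 1.2, 18.2]
gripper_width: 0.0081
grasp_force: 84.6
t 25.6333 z 0.1235 stud -0.234 [-5.2  1.2 18.2] [ 0.39 -0.27 -0.03]
0.98 lowest 317 256
shift s6->s7 ((0.4125357877092597, 0.3457306143530694), 0.9647665000844885) s7->now ((0.441108504908712, 0.21004456758303647), 0.991848289348461)
```

```bash

python3 -m handwheel '[[0.004,0,0.005,0,-1],[0.008,0,0.01,0,-1],[0.01,0,0.015,0,-1],[0.01,0,0.02,0,-1],[0.01,0,0.025,0,-1],[0.01,0,0.03,0,-1],[0.01,0,0.035,0,-1],[0.01,0,0.035,0,-1],[0.01,0,0.035,0,-1],[0.01,0,0.035,0,-1]]'
python3 st.py
```

```text
t: 26.57
eef_pos: [0.5382, -0.1854, 0.122]
ee_rot: [0.052, 0.999, -0.0, 0.002]
force: [-5.4, 4.0, 23.4]
gripper_width: 0.008
grasp_force: 85.6
t 26.5667 z 0.122 stud -0.234 [-5.4  4.  23.4] [ 0.57  0.03 -0.01]
```

```bash

python3 -m handwheel '[[0.003,0,0.005,0,-1],[0.006,0,0.01,0,-1],[0.008,0,0.015,0,-1],[0.008,0,0.02,0,-1],[0.008,0,0.02,0,-1],[0.008,0,0.02,0.01,-1],[0.008,0,0.02,0.02,-1],[0.008,0,0.02,0.03,-1],[0.008,0,0.02,0.04,-1],[0.008,0,0.02,0.04,-1]]'
python3 st.py
python3 -m handwheel '[[0,0,0,0.005,-1],[0,0,0,0.01,-1],[0,0,0,0.015,-1],[0,0,0,0.02,-1],[0,0,0,0.025,-1],[0,0,0,0.03,-1],[0,0,0,0.035,-1],[0,0,0,0.04,-1],[0,0,0,0.04,-1],[0,0,0,0.04,-1]]'
python3 st.py
```

```text
t: 27.4
eef_pos: [0.5382, -0.1852, 0.1212]
ee_rot: [0.083, 0.997, 0.0, 0.003]
force: [-5.6, 5.2, 25.4]
gripper_width: 0.0082
grasp_force: 85.9
t 27.4 z 0.1212 stud -0.171 [-5.6  5.2 25.4] [ 0.73 -0.01 -0.06]
t: 28.23
eef_pos: [0.5382, -0.1849, 0.1211]
ee_rot: [0.114, 0.993, 0.0, 0.003]
force: [-6.5, 7.4, 26.3]
gripper_width: 0.0084
grasp_force: 85.9
t 28.2333 z 0.1211 stud -0.109 [-6.5  7.4 26.3] [ 0.78  0.01 -0.03]
```

```bash

python3 -m handwheel '[[0.004,0.003,0,0.01,-1],[0.008,0.006,0,0.02,-1],[0.012,0.009,0,0.03,-1],[0.016,0.012,0,0.04,-1],[0.019,0.015,0,0.05,-1],[0.019,0.015,0,0.06,-1],[0.019,0.015,0,0.07,-1],[0.019,0.015,0,0.08,-1],[0.019,0.015,0,0.09,-1],[0.019,0.015,0,0.1,-1]]'
python3 st.py
python3 -m handwheel '[[0,0,0,0.01,-1],[0,0,0,0.02,-1],[0,0,0,0.03,-1],[0,0,0,0.04,-1],[0,0,0,0.05,-1],[0,0,0,0.06,-1],[0,0,0,0.07,-1],[0,0,0,0.08,-1],[0,0,0,0.09,-1],[0,0,0,0.1,-1]]'
python3 st.py
```

```text
t: 29.07
eef_pos: [0.5384, -0.1842, 0.1212]
ee_rot: [0.192, 0.981, -0.0, 0.005]
force: [-1.3, 5.4, 22.1]
gripper_width: 0.0082
grasp_force: 85.4
t 29.0667 z 0.1212 stud 0.049 [-1.3  5.4 22.1] [ 0.36 -0.61  0.06]
t: 29.9
eef_pos: [0.5386, -0.1836, 0.1212]
ee_rot: [0.269, 0.963, 0.001, 0.005]
force: [1.0, 6.2, 22.5]
gripper_width: 0.0078
grasp_force: 85.4
t 29.9 z 0.1212 stud 0.206 [ 1.   6.2 22.5] [ 0.55 -0.83  0.1 ]
```

```bash

python3 -m handwheel '[[0.003,0.004,0,0.02,-1],[0.006,0.008,0,0.04,-1],[0.01,0.012,0,0.06,-1],[0.01,0.016,0,0.08,-1],[0.01,0.016,0,0.1,-1],[0.01,0.016,0,0.12,-1],[0.01,0.016,0,0.14,-1],[0.01,0.016,0,0.16,-1],[0.01,0.016,0,0.18,-1],[0.01,0.016,0,0.2,-1]]'
python3 st.py
python3 -m handwheel '[[0,0,0,0.02,-1],[0,0,0,0.04,-1],[0,0,0,0.06,-1],[0,0,0,0.08,-1],[0,0,0,0.1,-1],[0,0,0,0.12,-1],[0,0,0,0.14,-1],[0,0,0,0.16,-1],[0,0,0,0.18,-1],[0,0,0,0.2,-1]]'
python3 st.py
```

```text
t: 30.73
eef_pos: [0.5395, -0.1825, 0.1212]
ee_rot: [0.416, 0.909, 0.001, 0.006]
force: [3.5, 6.5, 20.9]
gripper_width: 0.0082
grasp_force: 85.1
t 30.7333 z 0.1212 stud 0.521 [ 3.5  6.5 20.9] [ 0.3  -1.11  0.1 ]
t: 31.57
eef_pos: [0.5406, -0.1818, 0.1213]
ee_rot: [0.553, 0.833, 0.004, 0.007]
force: [7.3, 8.4, 17.6]
gripper_width: 0.0083
grasp_force: 84.8
t 31.5667 z 0.1213 stud 0.835 [ 7.3  8.4 17.6] [ 0.55 -1.46  0.16]
```

```bash

python3 -m handwheel '[[0.003,0.006,0.003,0.02,-1],[0.006,0.012,0.006,0.04,-1],[0.01,0.018,0.01,0.06,-1],[0.014,0.024,0.01,0.08,-1],[0.014,0.03,0.01,0.1,-1],[0.014,0.03,0.01,0.12,-1],[0.014,0.03,0.01,0.14,-1],[0.014,0.03,0.01,0.16,-1],[0.014,0.03,0.01,0.18,-1],[0.014,0.03,0.01,0.2,-1]]'
python3 st.py
python3 -m handwheel '[[0,0,0,0.01,-1],[0,0,0,0.02,-1],[0,0,0,0.03,-1],[0,0,0,0.04,-1],[0,0,0,0.05,-1],[0,0,0,0.06,-1],[0,0,0,0.06,-1],[0,0,0,0.06,-1],[0,0,0,0.06,-1],[0,0,0,0.06,-1]]'
python3 st.py
```

```text
t: 32.4
eef_pos: [0.542, -0.1813, 0.1212]
ee_rot: [0.676, 0.736, 0.003, 0.007]
force: [6.0, 5.7, 21.3]
gripper_width: 0.0082
grasp_force: 85.2
t 32.4 z 0.1212 stud 1.148 [ 6.   5.7 21.3] [-0.17 -0.91  0.14]
t: 33.23
eef_pos: [0.5425, -0.1812, 0.1211]
ee_rot: [0.71, 0.704, 0.004, 0.007]
force: [8.1, 5.3, 20.2]
gripper_width: 0.0079
grasp_force: 85.2
t 33.2333 z 0.1211 stud 1.242 [ 8.1  5.3 20.2] [ 0.05 -1.14 -0.01]
```

```bash

python3 -m handwheel '[[0.004,0.006,0,0.005,-1],[0.008,0.012,0,0.01,-1],[0.012,0.018,0,0.015,-1],[0.012,0.022,0,0.02,-1],[0.012,0.022,0,0.025,-1],[0.012,0.022,0,0.03,-1],[0.012,0.022,0,0.035,-1],[0.012,0.022,0,0.04,-1],[0.012,0.022,0,0.04,-1],[0.012,0.022,0,0.04,-1]]'
python3 st.py
python3 -m handwheel '[[0,0,0,0.005,-1],[0,0,0,0.01,-1],[0,0,0,0.015,-1],[0,0,0,0.02,-1],[0,0,0,0.025,-1],[0,0,0,0.03,-1],[0,0,0,0.03,-1],[0,0,0,0.03,-1],[0,0,0,0.03,-1],[0,0,0,0.03,-1]]'
python3 st.py
```

```text
t: 34.07
eef_pos: [0.5428, -0.1811, 0.1211]
ee_rot: [0.731, 0.682, 0.002, 0.006]
force: [4.3, 2.3, 21.1]
gripper_width: 0.0081
grasp_force: 85.6
t 34.0667 z 0.1211 stud 1.302 [ 4.3  2.3 21.1] [-0.38 -0.25  0.29]
t: 34.9
eef_pos: [0.543, -0.1811, 0.1211]
ee_rot: [0.746, 0.665, 0.002, 0.006]
force: [4.9, 2.0, 21.3]
gripper_width: 0.0084
grasp_force: 86.1
t 34.9 z 0.1211 stud 1.347 [ 4.9  2.  21.3] [-0.21 -0.27  0.69]
```

Torque is up to 0.69 N m at about 1.35, which matches the end stop at slot + 1.63. I'll ease the torque off and let it rise into the notch.

```bash

python3 -m handwheel '[[0,0,0,-0.01,-1],[0,0,0,-0.02,-1],[0,0,0,-0.03,-1],[0,0,0,-0.035,-1],[0,0,-0.01,-0.035,-1],[0,0,-0.02,-0.035,-1],[0,0,-0.03,-0.035,-1],[0,0,-0.04,-0.035,-1],[0,0,-0.05,-0.035,-1],[0,0,-0.05,-0.035,-1]]'
python3 st.py
python3 -m handwheel '[[0,0,-0.01,0,-1],[0,0,-0.02,0,-1],[0,0,-0.03,0,-1],[0,0,-0.04,0,-1],[0,0,-0.05,0,-1],[0,0,-0.06,0,-1],[0,0,-0.06,0,-1],[0,0,-0.06,0,-1],[0,0,-0.06,0,-1],[0,0,-0.06,0,-1]]'
python3 st.py
```

```text
t: 35.73
eef_pos: [0.5427, -0.181, 0.1218]
ee_rot: [0.729, 0.685, 0.002, 0.006]
force: [9.7, -0.7, 9.5]
gripper_width: 0.0079
grasp_force: 83.5
t 35.7333 z 0.1218 stud 1.295 [ 9.7 -0.7  9.5] [-0.84 -1.37  0.23]
t: 36.57
eef_pos: [0.543, -0.1811, 0.1246]
ee_rot: [0.729, 0.685, 0.003, 0.007]
force: [16.3, -3.1, -0.8]
gripper_width: 0.0084
grasp_force: 82.4
t 36.5667 z 0.1246 stud 1.296 [16.3 -3.1 -0.8] [-1.07 -2.07  0.21]
```

```bash

python3 -m handwheel '[[0,0.01,0,-0.005,-1],[-0.01,0.02,0,-0.008,-1],[-0.01,0.03,0,-0.008,-1],[-0.01,0.04,0,-0.008,-1],[-0.01,0.04,-0.01,-0.008,-1],[-0.01,0.04,-0.02,-0.008,-1],[-0.01,0.04,-0.03,-0.008,-1],[-0.01,0.04,-0.04,-0.008,-1],[-0.01,0.04,-0.04,-0.008,-1],[-0.01,0.04,-0.04,-0.008,-1]]'
python3 st.py
```

```text
t: 37.4
eef_pos: [0.5432, -0.1811, 0.1258]
ee_rot: [0.725, 0.689, 0.001, 0.003]
force: [11.6, -2.5, -2.6]
gripper_width: 0.0083
grasp_force: 82.2
t 37.4 z 0.1258 stud 1.283 [11.6 -2.5 -2.6] [-1.   -1.26  0.05]
```

```bash

python3 -m handwheel '[[-0.01,0.01,-0.005,0,-1],[-0.01,0.02,-0.01,0,-1],[-0.01,0.03,-0.015,0,-1],[-0.01,0.03,-0.02,0,-1],[-0.01,0.03,-0.025,0,-1],[-0.01,0.03,-0.03,0,-1],[-0.01,0.03,-0.03,0,-1],[-0.01,0.03,-0.03,0,-1],[-0.01,0.03,-0.03,0,-1],[-0.01,0.03,-0.03,0,-1]]'
python3 st.py
```

```text
t: 38.23
eef_pos: [0.5433, -0.1811, 0.1259]
ee_rot: [0.725, 0.689, -0.001, -0.0]
force: [9.0, -3.1, -6.6]
gripper_width: 0.0077
grasp_force: 81.7
t 38.2333 z 0.1259 stud 1.283 [ 9.  -3.1 -6.6] [-0.92 -0.88  0.08]
```

It's held against an upward pull, so it's locked. Releasing and retreating.

```bash

python3 -m handwheel '[[0,0.02,0.02,0,-1],[0,0.03,0.04,0,-1],[0,0.03,0.04,0,-0.6],[0,0.03,0.04,0,-0.3],[0,0.03,0.04,0,0],[0,0.03,0.04,0,0],[0,0.03,0.04,0,0],[0,0.03,0,0,0],[0,0.03,-0.1,0,0],[0,0.03,-0.2,0,0]]' 40
python3 -m handwheel '[[0,0,-0.1,0,0],[0,0,-0.2,0,0],[0,0,-0.3,0,0],[0,0,-0.4,0,0],[0,0,-0.5,0,0],[0,0,-0.6,0,0],[0,0,-0.7,0,0],[0,0,-0.8,0,0],[0,0,-0.9,0,0],[0,0,-1,0,0]]'
python3 st.py
python3 - <<'E'
from fit import *
p=np.load("p.npy")
im=r.get_image("side");m=r.trace("side","hatch")[0];ys,xs=np.nonzero(m["mask"]);print("lowest",xs[ys.argmax()],ys.max())
w=r.get_image("wrist");d=r.find_in("wrist","wing");print(d and d[0]["centre"],[(a,proj(w,H(p,.122,0,.026,a)).round(1)) for a in(0,.04,.1,.15)])
cv2.imwrite("pics/end.png",np.hstack([cv2.resize(im["color"][140:260,230:370,::-1],(350,300),interpolation=2),cv2.resize(w["color"][:,:,::-1],(448,300))]))
E
```

```text
t: 39.07
eef_pos: [0.5457, -0.1816, 0.145]
ee_rot: [0.725, 0.688, -0.0, -0.0]
force: [0.1, -0.9, 0.4]
gripper_width: 0.0427
grasp_force: 0.0
t: 39.9
eef_pos: [0.5458, -0.1817, 0.2253]
ee_rot: [0.725, 0.688, -0.0, -0.0]
force: [-0.2, 0.5, 0.4]
gripper_width: 0.0425
grasp_force: 0.0
t 39.9 z 0.2253 stud 1.285 [-0.2  0.5  0.4] [ 0.04 -0.05 -0.03]
lowest 312 254
[308.2, 204.3] [(0, array([307. , 206.6])), (0.04, array([308.2, 208.9])), (0.1, array([310.4, 212.6])), (0.15, array([312.8, 215.8]))]
```

View pics/end.png

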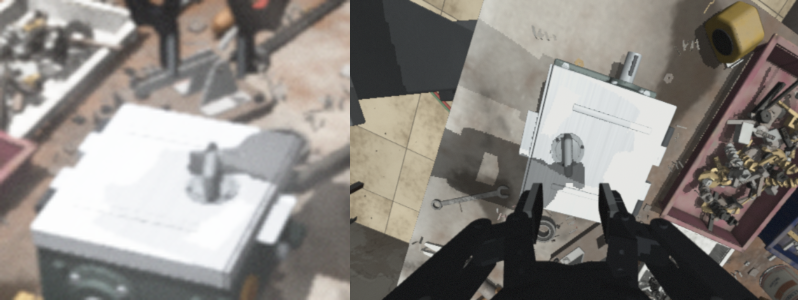

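The hatch lies nearly closed, with the wing crosswise at (568,155) in the wrist half. The loose parts in view look undisturbed and the gripper is clear.

```bash
python3 -c "
from workcell import r
print(r.job_done())"
```

```text
the job is handed in; nothing more can be done
None
```

I handed the job in at about 40 s: the hatch is down and locked, the wing was turned to its end stop (torque reached 0.69 N m), and the hatch rose into its detent and held against about 6.6 N of upward pull. The verdict was not shown, and the arm never came near the loose tools and parts.

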